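# Stack a second slide tray over drying smears

## Task

Lay the two square metal spacer bars from the sloping rack on the drying station, one lengthwise down the middle of the bare strip on each side of its slides, flat on the strip. Then take the loaded slide tray by its handle and set it gently on the two bars, level, centred over the station's slides and square with them, so that it rests clear of them; last, throw the station's switch lever fully over to start the drying air. Leave the round glass rod in the rack and the bottle and the cup where they are.

Things in the scene. Friction and masses are not known exactly. Their poses are not given: they have to be found in the camera images.
- station: White fixed slide drying station, turned up to 15 deg. Origin: centre of its slab's underside, at bench level; z up, x from the robot's side to the blower, y left. Slab 190 (x) x 176 (y) x 30 mm high. Blower housing at x = 115 to 165 mm, 70 mm high, 176 wide. Console at the right (y = -88 to -168 mm, x = -55 to 55 mm), 10 mm high, carries the switch lever.
- bed (a point): Middle of the slab's top, 30 mm above the bench, axes as the station. Around it lies a black slide bed 164 (x) x 88 (y) mm, 2 mm thick, with 1 mm glass slides on it. On each side of the bed a bare strip 44 mm wide runs the slab's whole length along x.
- strip_l (a point): Middle of the left bare strip, on its surface, 66 mm to the +y side of the slab's centre. Its axes are the station's.
- strip_r (a point): Middle of the right bare strip, on its surface, 66 mm to the -y side of the slab's centre. Its axes are the station's.
- spacer_a: Plain aluminium square bar, 160 mm long (its x axis), 22 by 22 mm section, about 0.12 kg; origin at its centre. It starts lying in one bay of the sloping rack, its x axis pointing up the slope, its z axis square out of the slope.
- spacer_b: Second, identical bar in another bay of the rack: 160 x 22 x 22 mm, origin at its centre, axes as spacer_a.
- rod: Round glass rod, 160 mm long (its x axis), 22 mm diameter, origin at its centre, in the remaining bay of the rack. It stays there.
- rack: White fixed draining rack, left or right of the station, turned up to 12 deg. Origin: centre of its underside at bench level. Its board (180 mm up the slope, 190 wide) slopes 32 deg, low towards the robot, rising along its +x; middle of the board's face 70 mm up. Bays at y = -60, 0, 60 mm: low end of a bar at a 14 mm lip; 10 mm ribs beside the bars' ends, the middle 90 mm free at both sides.
- tray: Steel slide tray 175 (x) x 170 (y) mm, sheet 4 mm, rim to 9 mm, about 0.4 kg, slides fixed on it. Stands flat on the bench on the side without the rack, turned up to 17 deg. Origin: centre of its flat underside; z up. Along its x axis a bridge handle: bar 114 mm long, 14 wide (y), 12 thick, top 54 mm above the underside, posts at x = -52 and 52 mm. May be set either way round.
- tray_grip (a point): Middle of the tray's handle bar, 48 mm above the tray's underside.
- switch (a joint): Switch lever on the station's right console, rad: 0 leaning towards the robot (off, 0.5 rad from upright), 1.0 leaning away (on, 0.5 rad beyond upright). It starts between 0 and 0.15. It moves along the station's +x with a light push and stays where it is left.
- switch_tip (a point): Centre of the black ball, 26 mm in diameter, on the end of the switch lever. The ball's centre is 60 mm from the pivot, which is 32 mm above the bench, over the slab's middle line x = 0; the lever turns about a level axis along the station's y, 132 mm to the -y side of the slab's centre.
- bottle: Amber reagent bottle, 60 mm diameter, 150 mm high; origin at the centre of its underside. A bystander.
- beaker: White ceramic cup, 70 mm across, 90 mm high; origin at the centre of its underside. A bystander.

How it is judged:
By the outcome, as a careful person would: the job done as asked, in the order asked, and still so for the second after the job is handed in, with the robot touching nothing.
It also fails if it takes over 72 s, if anything falls off the work surface, if the arm or the gripper's body presses on something with over 40 N, if the wrist force passes 120 N, or if a joint passes its speed limit or range.

## Robot

A 6-joint arm with a two-finger parallel gripper is mounted at the origin on the work surface. World frame = base frame: x ahead of the robot, y to its left, z up, the work surface at z = 0. Lengths are in m, angles in rad, forces in N, time in s.
With the tool pointing down it reaches from about 0.25 to 0.775 m from the base axis. Payload 4 kg.
Tool frame: the origin (TCP) lies at the centre of the arm's flange, where the gripper is bolted on; the fingertips stand 199 mm ahead of it and the grasp point (between the pads) lies 180 mm ahead of it (robot.tcp_to_tips is the z of the fingertips in the tool frame, in m); z points along the fingers, y is the line along which they close (so a half turn about z gives the same grasp; the last joint's range is limited). The gripper opens to 94 mm and grips with 3 to 60 N. Pads are 16 mm wide; open, the fingers measure 119 mm over their backs; the gripper's body (75 mm by 177 mm) begins 78 mm behind the grasp point.
Start: joints at [-1.269, 0.087, 1.371, -0, 1.684, -0.103], TCP at [0.217, -0.506, 0.405] pointing down, gripper open.
Joint ranges: [-3.1, 3.1], [-0.76, 2.03], [0.27, 2.55], [-1.08, 4.22], [0.17, 2.65], [-2.57, 2.57]. Speed limits (rad/s): [2.79, 2.79, 3.14, 3.14, 3.14, 3.14].

## Interface

Orientations are given as [roll, pitch, yaw] about the fixed x, y, z axes, in that order (R = Rz(yaw) Ry(pitch) Rx(roll)).
In Python, from bench import robot gives the robot as it stands.
- The arm moves only by the tool play_rows, never from a script. Its arguments are lists of equal length, an entry for each row: "translation": the shift along the tool's x, y, z scaled (see below), a list of three; "twist": the turn, a rotation vector about the tool's x, y, z scaled (see below), a list of three; "gripper": the opening, from -1 (shut) to 1 (fully open). A call has 1 to 8 rows; each row shifts and turns the commanded pose from where the row before left it, along the tool's axes as they then stand; what a row does not reach is not made up. The controller multiplies each number of a shift by 0.04 m and each number of a turn by 0.1 rad. A row lasts 1/10 s, in which the tool goes at most 50 mm and 8.59 degrees, less where a joint would pass 70% of its speed; a pose out of reach is approached as far as the arm can. A call with a number of a shift or a turn outside -1 to 1 is refused whole. A call with a gripper value outside its range is refused whole. The fingers move at their own pace and stop on an object; the grip force is fixed at half the most. Time passes only in rows, so rows that do not move let the fingers close. It gives the time, the measured TCP pose, the force, the opening and the grip force at its end, in the units of the state.
- robot.get_obs(): the state, without advancing time (a new reading comes with each control period).
- robot.snapshot(name): name is "scene" or "top" or "wrist"; returns the picture (480x640x3 uint8, red, green, blue); there is no depth.
- robot.camera_model(name): a dict with "camera_matrix" (3x3 intrinsics, pixels), "rvec" (rotation vector, rad) and "tvec" (3), from world to camera coordinates, as OpenCV has them. Camera axes: x right, y down, z forward; pixel columns grow to the right and rows downward; lengths in m; the calibration is good to about 2 mm. A picture is of the moment at which its call begins: read the wrist's pose just before it. camera_model takes no time and is no camera call; for the wrist camera it gives the pose at the moment of the call.
- robot.close_job(): hands the job in; it is judged then, once.
Trained networks look in the newest picture that a camera, given by its name, has taken for a name from the list of things; names that differ only in an ending like _2 or _b are one class to them, and where a whole thing is asked for, a point or a joint stands for the part that bears it (a point fixed in the world has none). Each returns a list of dicts, best first, with "score" (0 to 1); they miss things now and then, are a little off and sometimes report something else, mostly with a low value. They report only what shows in the picture. A call takes as long as a camera call.
- robot.recognise(name, camera): "centre" ([x, y, z] in m, in world coordinates, good to about 4 mm: the middle of the surface that is visible of it).
- robot.spot_point(name, camera): "centre" ([x, y, z] in m, in world coordinates, good to about 4 mm: a listed point, or the origin of a listed thing).
The state is a dict: "time": time; "joint_positions": joint angles; "qvel": joint speeds; "joint_torque": joint torques, N m; "tool_pos": TCP position; "ee_rot": TCP orientation; "wrist_force": force on the tool from outside, world axes, zero at the start; "wrist_torque": the same for the moment, N m; "width": finger opening in m; "finger_force": force on a finger pad.
Only numpy, scipy, OpenCV 4.12 (cv2) and the standard library are available. Lean on these libraries where they do the work, as an engineer would, in place of code of your own. Each camera call takes 0.05 s, during which the arm holds its last target. There are 200 camera calls.

## Working session

There is one attempt and no reset: what is moved stays moved. The work goes in short steps, Python scripts to look and compute and a tool call to move; the robot and the scene stay as the last step left them, time stands still between calls to the robot, and variables do not carry over. Pictures are saved under pics/ and viewed, at most 13 in all, crops included, and the job is handed in when it is done.

Besides the shell and the picture viewer there is one more tool, called after "Emit:" as name(argument=value, ...), one argument or row to a line, values as JSON. play_rows: Moves the arm, as the interface text tells. Its arguments: {"type":"object","properties":{"translation":{"type":"array","items":{"type":"array","items":{"type":"number","minimum":-1,"maximum":1}}},"twist":{"type":"array","items":{"type":"array","items":{"type":"number","minimum":-1,"maximum":1}}},"gripper":{"type":"array","items":{"type":"number"}}},"required":["translation","twist","gripper"]}

```bash
mkdir -p pics; ls
cat > h.py <<'E'
import numpy as np, cv2
from scipy.spatial.transform import Rotation as R
from bench import robot
def snap(cam,fn):
    im=robot.snapshot(cam); cv2.imwrite('pics/'+fn,im[:,:,::-1]); return im
def proj(cam,P,m=None):
    m=m or robot.camera_model(cam)
    return cv2.projectPoints(np.array(P,float).reshape(-1,3),np.array(m['rvec'],float),np.array(m['tvec'],float),np.array(m['camera_matrix'],float),None)[0].reshape(-1,2)
def back(cam,uv,z,m=None):
    m=m or robot.camera_model(cam)
    Rm=cv2.Rodrigues(np.array(m['rvec'],float))[0];t=np.array(m['tvec'],float).ravel()
    d=np.c_[np.array(uv,float).reshape(-1,2),np.ones(np.size(uv)//2)]@np.linalg.inv(np.array(m['camera_matrix'],float)).T@Rm
    c=-Rm.T@t
    return c+d*((z-c[2])/d[:,2])[:,None]
E
python3 - <<'E'
from h import *
snap('top','top0.png');snap('scene','scene0.png')
for c in('top','scene'):
  for n in ['bed','strip_l','strip_r','spacer_a','rod','rack','tray','tray_grip','switch_tip','bottle','beaker']:
    try: print(c,n,[(np.round(d['centre'],3).tolist(),round(d['score'],2)) for d in robot.spot_point(n,c)])
    except Exception as e: print(c,n,e)
print(robot.get_obs())
E
```

```text
pics
top bed [([0.563, 0.054, 0.032], 0.68)]
top strip_l [([0.572, -0.008, 0.031], 0.61), ([0.561, 0.12, 0.028], 0.55)]
top strip_r [([0.572, -0.008, 0.031], 0.61), ([0.561, 0.12, 0.028], 0.55)]
top spacer_a [([0.525, -0.295, 0.079], 0.88), ([0.517, -0.414, 0.079], 0.71), ([0.562, 0.123, 0.026], 0.21)]
top rod [([0.526, -0.358, 0.08], 0.87)]
top rack [([0.534, -0.353, -0.001], 0.72)]
top tray [([0.517, 0.343, 0.002], 0.94)]
top tray_grip [([0.517, 0.34, 0.051], 0.8)]
top switch_tip []
top bottle [([0.701, 0.279, 0.002], 0.76), ([0.526, -0.358, 0.078], 0.59)]
top beaker [([0.704, -0.258, 0.004], 0.68)]
scene bed [([0.561, 0.058, 0.03], 0.87)]
scene strip_l [([0.566, -0.009, 0.032], 0.97), ([0.56, 0.12, 0.033], 0.83)]
scene strip_r [([0.566, -0.009, 0.032], 0.97), ([0.56, 0.12, 0.033], 0.83)]
scene spacer_a [([0.536, -0.297, 0.08], 0.91), ([0.519, -0.415, 0.079], 0.72)]
scene rod [([0.524, -0.355, 0.075], 0.72), ([0.534, -0.293, 0.076], 0.44)]
scene rack [([0.531, -0.359, 0.002], 0.6)]
scene tray [([0.565, 0.06, 0.0], 0.62), ([0.517, 0.345, 0.0], 0.57)]
scene tray_grip [([0.517, 0.34, 0.047], 0.9)]
scene switch_tip [([0.541, -0.077, 0.085], 0.55)]
scene bottle [([0.698, 0.276, -0.002], 0.94)]
scene beaker [([0.704, -0.256, -0.002], 0.88)]
{'time': 1.2, 'joint_positions': array([-1.26908816e+00,  8.71989585e-02,  1.37071380e+00,  1.41763465e-05,
        1.68363429e+00, -1.03077628e-01]), 'qvel': array([-0.0002436 , -0.0004831 ,  0.00358421,  0.00197872, -0.00155086,
        0.00016024]), 'joint_torque': array([-8.93139872e-05, -3.40046847e+01, -3.02600455e+01,  7.16718519e-02,
        2.37226544e-02, -8.42631671e-07]), 'tool_pos': array([ 0.21660874, -0.50554138,  0.40469944]), 'ee_rot': array([ 3.14154584e+00, -9.31841002e-06,  4.04787392e-01]), 'wrist_force': array([ 0.32725425,  0.46479949, -0.50666305]), 'wrist_torque': array([0.00544271, 0.02062113, 0.000936  ]), 'finger_force': 0.0, 'width': 0.09394214529093264}
```

View pics/top0.png

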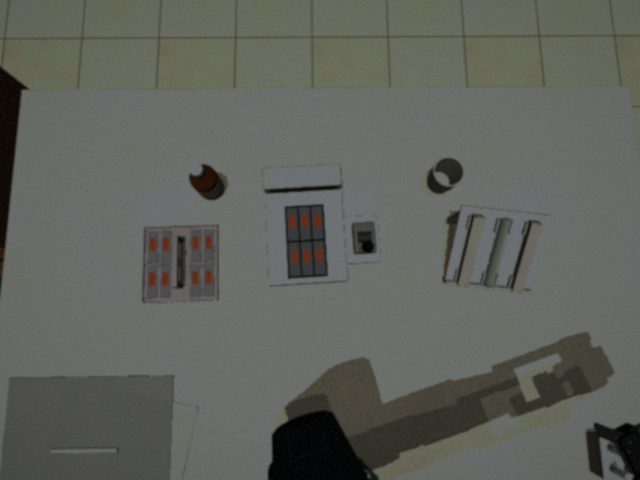

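View pics/scene0.png

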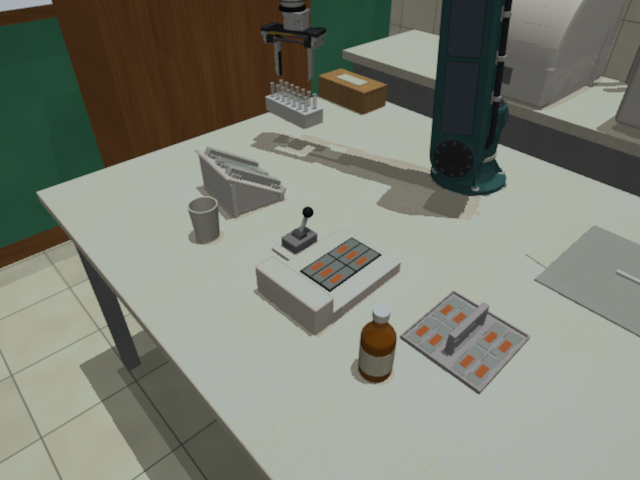

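The top view shows the rack on the right (bars at about 470,250 and 528,255, rod between them at 497,250), the station at the centre (306,240) and the tray on the left (180,263). The scene view agrees: the cup is behind the rack and the lever leans towards the robot at (308,212).

```bash
cat >> h.py <<'E'
def T_tool(o=None):
    o=o or robot.get_obs(); M=np.eye(4); M[:3,:3]=R.from_euler('xyz',o['ee_rot']).as_matrix(); M[:3,3]=o['tool_pos']; return M
def down(yaw,tilt=0):  # tool pointing down, yaw, then tilt about tool y
    return R.from_euler('xyz',[np.pi,0,yaw])*R.from_rotvec([0,tilt,0])
def plan(p,Rt,T=None):
    """shift in tool axes (units of 0.04 m) and turn (units 0.1rad) from the current pose"""
    T=T_tool() if T is None else T
    print('shift', np.round(T[:3,:3].T@(np.array(p)-T[:3,3])/0.04,2),'turn',np.round((R.from_matrix(T[:3,:3]).inv()*Rt).as_rotvec()/0.1,2))
E
python3 - <<'E'
from h import *
m=robot.camera_model('wrist');Rm=cv2.Rodrigues(np.array(m['rvec'],float))[0];c=-Rm.T@np.array(m['tvec'],float).ravel()
T=T_tool();print('cam in tool',T[:3,:3].T@(c-T[:3,3]));print(T[:3,:3].T@Rm.T);print(m['camera_matrix'])
plan([.40,-.355,.40],down(-.1))
E
```

```text
cam in tool [ 0.06696899 -0.00029444  0.0204649 ]
[[-3.08483654e-04 -9.71894004e-01 -2.35418668e-01]
 [ 9.99999837e-01 -4.12741177e-04  3.93584212e-04]
 [-4.79689114e-04 -2.35418509e-01  9.71893973e-01]]
[[331.69723201   0.         321.4882197 ]
 [  0.         331.69723201 237.92124088]
 [  0.           0.           1.        ]]
shift [ 5.7  -1.65  0.12] turn [ 0.   -0.    5.05]
```

Emit:
play_rows(
  translation=[
    [0.94,-0.11,0],
    [0.94,-0.11,0],
    [0.94,-0.11,0],
    [0.94,-0.11,0],
    [0.94,-0.11,0],
    [0.94,-0.11,0],
    [0.94,-0.11,0],
    [0.94,-0.11,0],
  ],
  twist=[
    [0,0,0],
    [0,0,0],
    [0,0,0],
    [0,0,0],
    [0,0,0],
    [0,0,0],
    [0,0,0],
    [0,0,0],
  ],
  gripper=[-0.06,-0.06,-0.06,-0.06,-0.06,-0.06,-0.06,-0.06],
)

```text
time: 2.0
tool_pos: [0.4805, -0.3538, 0.4048]
ee_rot: [3.141, -0.0, 0.405]
wrist_force: [-0.1, -0.4, 1.0]
width: 0.0442
finger_force: 0.0
```

Emit:
play_rows(
  translation=[
    [0,0,0],
    [0,0,0],
    [0,0,0],
    [0,0,0],
    [0,0,0],
    [0,0,0],
  ],
  twist=[
    [0,0,1],
    [0,0,1],
    [0,0,1],
    [0,0,1],
    [0,0,1],
    [0,0,0],
  ],
  gripper=[-0.06,-0.06,-0.06,-0.06,-0.06,-0.06],
)

```text
time: 2.6
tool_pos: [0.4793, -0.3547, 0.4046]
ee_rot: [3.142, 0.0, -0.095]
wrist_force: [-0.5, -0.3, 0.1]
width: 0.0442
finger_force: 0.0
```

Run:
```python
from h import *
o=robot.get_obs();print(o['time'],o['tool_pos'],o['ee_rot'],o['joint_positions'],o['width'])
snap('wrist','w1.png')
for n in ['spacer_a','rod','rack','beaker','switch_tip']:
    print(n,[(np.round(d['centre'],4).tolist(),round(d['score'],2)) for d in robot.spot_point(n,'wrist')])
```

```text
2.6 [ 0.47926815 -0.35473122  0.40463142] [ 3.14155935e+00  6.04791579e-05 -9.49504048e-02] [-7.32219789e-01  1.90702924e-01  1.25468412e+00 -6.32469936e-05
  1.69623441e+00  9.33519030e-01] 0.044174650679279476
spacer_a [([0.5297, -0.3002, 0.0761], 0.78), ([0.5148, -0.4174, 0.079], 0.66)]
rod [([0.5206, -0.3548, 0.076], 0.87)]
rack [([0.5352, -0.3527, -0.0005], 0.59)]
beaker [([0.7072, -0.2589, 0.0042], 0.79)]
switch_tip [([0.5433, -0.0756, 0.0813], 0.61)]
```

View pics/w1.png

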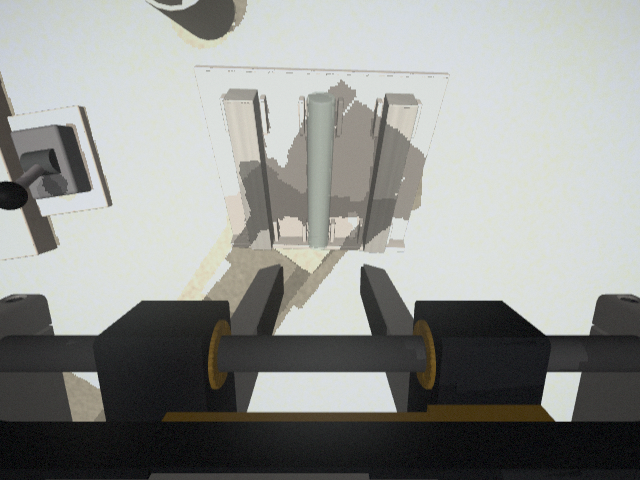

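The wrist view shows the rack with bars at (240,165) and (395,170), the rod at (320,170), and the board's top edge from (195,67) to (448,73). I'll enlarge it to read the corners.

Run:
```python
import cv2
im=cv2.imread('pics/w1.png')[55:265,185:460]
cv2.imwrite('pics/w1c.png',cv2.resize(im,(786,600),interpolation=cv2.INTER_CUBIC))
```

```text
(no output)
```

View pics/w1c.png

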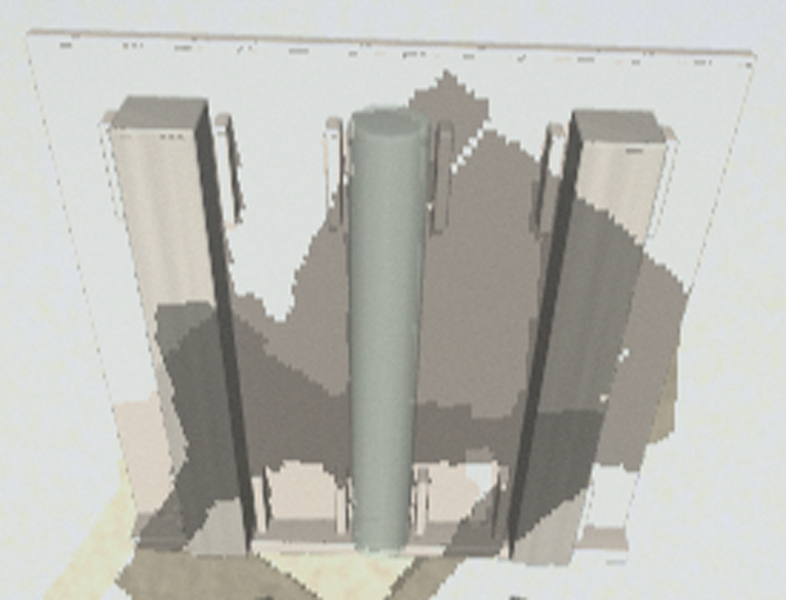

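```bash
cat > fitrack.py <<'E'
from h import *
from scipy.optimize import least_squares
m=robot.camera_model('wrist')
c=np.array([(113,128),(197,128),(190,553),(249,553),(583,140),(663,145),(512,560),(573,565),(28,32),(755,55)],float)/2.858+[185,55]
S=R.from_euler('y',-32,degrees=True).as_matrix()
def world(q,L): # q: x,y,yaw ; L slope coords
    return (R.from_euler('z',q[2]).as_matrix()@(S@np.array(L).T+[[0],[0],[.07]])).T+[q[0],q[1],0]
def pts(q):
    s=q[3];return world(q,[(s+.08,.071,.022),(s+.08,.049,.022),(s-.08,.071,.022),(s-.08,.049,.022),(s+.08,-.049,.022),(s+.08,-.071,.022),(s-.08,-.049,.022),(s-.08,-.071,.022),(.09,.095,0),(.09,-.095,0)])
r=least_squares(lambda q:(proj('wrist',pts(q),m)-c).ravel(),[.53,-.355,-.1,0],loss='soft_l1')
q=r.x;print(q,np.round((proj('wrist',pts(q),m)-c),1).tolist())
for y in(.06,-.06):print('bar',world(q,[(q[3],y,.011)]))
np.save('rack.npy',q)
E
python3 fitrack.py
```

```text
[ 0.53249762 -0.35884117 -0.12234173 -0.00438342] [[-1.4, -0.6], [-0.2, 0.3], [-0.0, 0.8], [-0.0, 1.3], [0.6, 0.1], [3.0, -0.7], [-0.1, 1.3], [-0.9, 0.1], [-1.4, -0.1], [2.1, -0.4]]
bar [[ 0.53034471 -0.29812461  0.07700567]]
bar [[ 0.5157003  -0.41722768  0.07700567]]
```

```bash
cat >> h.py <<'E'
def seq(wps,first='turn'):
    """for each (p,R): turn then shift (or shift then turn), in units, from the pose before"""
    T=T_tool()
    for p,Rt in wps:
        R0=R.from_matrix(T[:3,:3]); RF=Rt if first=='turn' else R0
        s=RF.inv().apply(np.array(p)-T[:3,3])/0.04; t=(R0.inv()*Rt).as_rotvec()/0.1
        print('turn',np.round(t,2),'shift',np.round(s,2),'|p',np.round(p,3)); T[:3,:3]=Rt.as_matrix();T[:3,3]=p
def nrm(q): return R.from_euler('z',q[2]).apply([-np.sin(np.radians(32)),0,np.cos(np.radians(32))])
E
python3 - <<'E'
from h import *
q=np.load('rack.npy');n=nrm(q);G=down(q[2],np.radians(32))
a=np.array([.5303,-.2990,.0768]);b=np.array([.5155,-.4173,.0775])
seq([(a+n*.263,G),(a+n*.193,G)])
E
```

```text
turn [-0.08  5.58  0.27] shift [-3.41 -1.54  0.96] |p [ 0.392 -0.282  0.3  ]
turn [-0. -0. -0.] shift [ 0.   -0.    1.75] |p [ 0.429 -0.287  0.24 ]
```

Emit:
play_rows(
  translation=[
    [0,0,0],
    [0,0,0],
    [0,0,0],
    [0,0,0],
    [0,0,0],
    [0,0,0],
    [0,0,0],
  ],
  twist=[
    [0,0.93,0],
    [0,0.93,0],
    [0,0.93,0],
    [0,0.93,0],
    [0,0.93,0],
    [-0.08,0.93,0.27],
    [0,0,0],
  ],
  gripper=[-0.06,-0.06,-0.06,-0.06,-0.06,-0.06,-0.06],
)

```text
time: 3.6
tool_pos: [0.4785, -0.3546, 0.4044]
ee_rot: [-3.134, -0.558, -0.127]
wrist_force: [-1.6, 0.2, 0.0]
width: 0.0442
finger_force: 0.0
```

Emit:
play_rows(
  translation=[
    [-0.68,-0.31,0.19],
    [-0.68,-0.31,0.19],
    [-0.68,-0.31,0.19],
    [-0.68,-0.31,0.19],
    [-0.68,-0.31,0.19],
    [0,0,0],
    [0,0,0],
  ],
  twist=[
    [0,0,0],
    [0,0,0],
    [0,0,0],
    [0,0,0],
    [0,0,0],
    [0,0,0],
    [0,0,0],
  ],
  gripper=[-0.06,-0.06,-0.06,-0.06,-0.06,-0.06,-0.06],
)

```text
time: 4.3
tool_pos: [0.3927, -0.2812, 0.3016]
ee_rot: [-3.135, -0.558, -0.126]
wrist_force: [0.1, -0.3, 0.4]
width: 0.0439
finger_force: 0.0
```

Run:
```python
from h import *
q=np.load('rack.npy');n=nrm(q);G=down(q[2],np.radians(32))
a=np.array([.5303,-.2990,.0768])
snap('wrist','w2.png')
for c in ['spacer_a','rod']:
    print(c,[(np.round(d['centre'],4).tolist(),round(d['score'],2)) for d in robot.spot_point(c,'wrist')])
o=robot.get_obs();print(o['time'],o['tool_pos'],o['joint_positions'])
seq([(a+n*.193,G)])
```

```text
spacer_a [([0.516, -0.4152, 0.0788], 0.87), ([0.5318, -0.2974, 0.0753], 0.62)]
rod [([0.522, -0.3568, 0.0789], 0.8)]
4.45 [ 0.39355971 -0.28214103  0.3033253 ] [-0.85248541 -0.15866597  1.85899904  0.42492577  1.04629633  0.70065796]
turn [-0.03 -0.03 -0.02] shift [-0.08  0.    1.8 ] |p [ 0.429 -0.287  0.24 ]
```

View pics/w2.png

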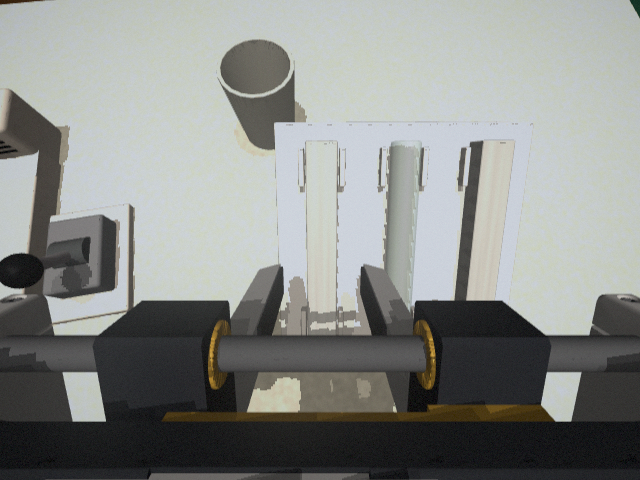

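The bar (322,240) sits midway between the finger tips at (270,268) and (370,268), so I'll go down and grip.

Emit:
play_rows(
  translation=[
    [-0.08,0,0.5],
    [0,0,0.5],
    [0,0,0.4],
    [0,0,0.25],
    [0,0,0.15],
    [0,0,0],
    [0,0,0],
  ],
  twist=[
    [0,0,0],
    [0,0,0],
    [0,0,0],
    [0,0,0],
    [0,0,0],
    [0,0,0],
    [0,0,0],
  ],
  gripper=[-0.06,-0.06,-0.06,-0.06,-0.06,-0.06,-0.06],
)

```text
time: 5.15
tool_pos: [0.4278, -0.2852, 0.2388]
ee_rot: [-3.135, -0.559, -0.126]
wrist_force: [-0.2, -0.3, 0.1]
width: 0.044
finger_force: 0.0
```

Emit:
play_rows(
  translation=[
    [0,0,0],
    [0,0,0],
    [0,0,0],
    [0,0,0],
    [0,0,0],
    [0,0,0],
  ],
  twist=[
    [0,0,0],
    [0,0,0],
    [0,0,0],
    [0,0,0],
    [0,0,0],
    [0,0,0],
  ],
  gripper=[-1,-1,-1,-1,-1,-1],
)

```text
time: 5.75
tool_pos: [0.4275, -0.285, 0.2386]
ee_rot: [-3.135, -0.558, -0.126]
wrist_force: [-3.4, 0.5, 3.3]
width: 0.0217
finger_force: 30.0
```

Run:
```python
from h import *
q=np.load('rack.npy');n=nrm(q);G=down(q[2],np.radians(32))
a=np.array([.5303,-.2990,.0768]);
o=robot.get_obs();print(o['time'],o['tool_pos'],o['wrist_force'],o['width'],o['finger_force'])
seq([(a+n*.193,G)])
p=o['tool_pos']
seq([(p+n*.05,G),(p+n*.05+[0,0,.1],G),([.50,-.08,.33],down(-.122)),([.48,.04,.40],down(-.122))])
```

```text
5.75 [ 0.42749551 -0.28501729  0.23857292] [-3.44892926  0.47706766  3.26551147] 0.021693457483667362 29.999991059303284
turn [-0.04  0.   -0.03] shift [ 0.06  0.03 -0.02] |p [ 0.429 -0.287  0.24 ]
turn [-0.04  0.   -0.03] shift [-0.   -0.   -1.25] |p [ 0.401 -0.282  0.281]
turn [-0. -0. -0.] shift [ 1.32  0.   -2.12] |p [ 0.401 -0.282  0.381]
turn [ 0.   -5.59 -0.  ] shift [ 1.84 -5.31  1.27] |p [ 0.5  -0.08  0.33]
turn [0. 0. 0.] shift [-0.86 -2.92 -1.75] |p [0.48 0.04 0.4 ]
```

Emit:
play_rows(
  translation=[
    [0,0,-0.3],
    [0,0,-0.45],
    [0,0,-0.5],
    [0.44,0,-0.71],
    [0.44,0,-0.71],
    [0.44,0,-0.71],
  ],
  twist=[
    [0,0,0],
    [0,0,0],
    [0,0,0],
    [0,0,0],
    [0,0,0],
    [0,0,0],
  ],
  gripper=[-1,-1,-1,-1,-1,-1],
)

```text
time: 6.35
tool_pos: [0.4, -0.282, 0.3814]
ee_rot: [-3.133, -0.555, -0.127]
wrist_force: [-0.1, -0.7, -1.6]
width: 0.0217
finger_force: 30.0
```

Emit:
play_rows(
  translation=[
    [0,0,0],
    [0,0,0],
    [0,0,0],
    [0,0,0],
    [0,0,0],
    [0,0,0],
    [0,0,0],
  ],
  twist=[
    [0,-0.93,-0.32],
    [0,-0.93,-0.32],
    [0,-0.93,-0.32],
    [0,-0.93,-0.32],
    [0,-0.93,-0.32],
    [0,-0.93,-0.32],
    [0,0,0],
  ],
  gripper=[-1,-1,-1,-1,-1,-1,-1],
)

```text
time: 7.05
tool_pos: [0.401, -0.2822, 0.3802]
ee_rot: [3.097, 0.007, 0.06]
wrist_force: [-0.4, 0.1, -1.1]
width: 0.0218
finger_force: 30.0
```

Emit:
play_rows(
  translation=[
    [0.3,-0.85,-0.15],
    [0.3,-0.85,-0.15],
    [0.3,-0.85,-0.15],
    [0.3,-0.85,-0.15],
    [0.3,-0.85,-0.15],
    [0.3,-0.85,-0.15],
    [0,0,0],
    [0,0,0],
  ],
  twist=[
    [0,0,0],
    [0,0,0],
    [0,0,0],
    [0,0,0],
    [0,0,0],
    [0,0,0],
    [0,0,0],
    [0,0,0],
  ],
  gripper=[-1,-1,-1,-1,-1,-1,-1,-1],
)

```text
time: 7.85
tool_pos: [0.4603, -0.0726, 0.407]
ee_rot: [3.096, 0.004, 0.061]
wrist_force: [-0.5, -0.0, -1.8]
width: 0.0215
finger_force: 30.0
```

Run:
```python
from h import *
im=snap('wrist','w3.png')
o=robot.get_obs();print(o['time'],o['tool_pos'],o['ee_rot'],o['width'])
import json;m=robot.camera_model('wrist');np.savez('cam3.npz',**{k:np.array(v,float) for k,v in m.items()})
for c in ['bed','strip_l','strip_r','station','switch_tip']:
    print(c,[(np.round(d['centre'],4).tolist(),round(d['score'],2)) for d in robot.spot_point(c,'wrist')])
```

```text
7.9 [ 0.46025706 -0.07328971  0.4068107 ] [3.09593236 0.00496578 0.05917253] 0.021765202601328738
bed [([0.5595, 0.0553, -0.0009], 0.7), ([0.5613, 0.0557, 0.0305], 0.65)]
strip_l [([0.5626, 0.1236, 0.0328], 0.98), ([0.5604, -0.0119, 0.0323], 0.82)]
strip_r [([0.5626, 0.1236, 0.0328], 0.98), ([0.5604, -0.0119, 0.0323], 0.82)]
station [([0.5611, 0.056, -0.0003], 0.65)]
switch_tip [([0.4602, -0.0842, 0.2133], 0.46)]
```

View pics/w3.png

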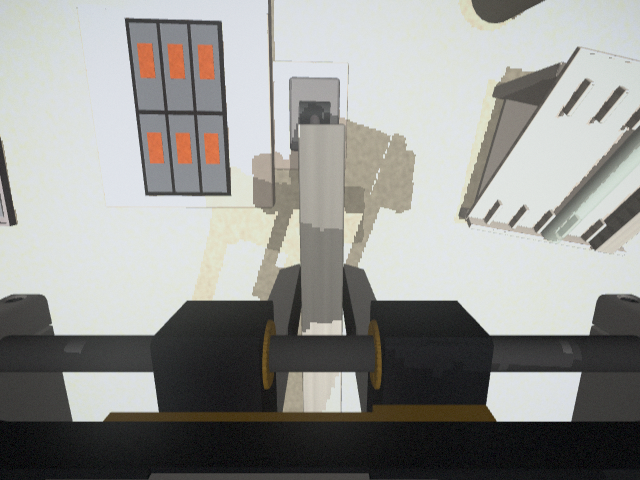

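The view shows the held bar central at (322,124–320), aligned with the tool. The bed's corners are near (126,18), (221,21), (231,195) and (146,194). I'll fit the station's pose to the bed.

```bash
cat > fitst.py <<'E'
from h import *
from scipy.optimize import least_squares
m=dict(np.load('cam3.npz'));im=cv2.imread('pics/w3.png')
g=im.max(2);mask=(g<165).astype(np.uint8);mask[:,245:]=0;mask[215:]=0;mask[:,:100]=0
red=((im[:,:,2].astype(int)-im[:,:,0])>60).astype(np.uint8);red[:,245:]=0;red[215:]=0
mask=cv2.morphologyEx(mask|red,cv2.MORPH_CLOSE,np.ones((5,5)))
k=max(cv2.findContours(mask,cv2.RETR_EXTERNAL,cv2.CHAIN_APPROX_NONE)[0],key=cv2.contourArea)
c=cv2.approxPolyDP(cv2.convexHull(k),6,True).reshape(-1,2).astype(float)
print(c.tolist())
W=back('wrist',c,.032,m)[:,:2]
print(W)
B=np.array([(.082,.044),(.082,-.044),(-.082,-.044),(-.082,.044)])
def w(q): 
    C,S=np.cos(q[2]),np.sin(q[2]);return B@np.array([[C,S],[-S,C]])+q[:2]
i=[np.argmin(np.linalg.norm(W-b,axis=1)) for b in w([.561,.056,.066])]
r=least_squares(lambda q:(w(q)-W[i]).ravel(),[.561,.056,.066]);print(r.x,(r.fun*1e3).round(1))
np.save('st.npy',r.x)
E
python3 fitst.py
```

```text
[[125.0, 18.0], [221.0, 21.0], [230.0, 195.0], [145.0, 194.0]]
[[0.6406271  0.10200705]
 [0.64474197 0.01463143]
 [0.48236797 0.00735364]
 [0.47870889 0.09463304]]
[0.56161148 0.05465629 0.04500015] [ 0.9  0.3  0.8 -0.2 -0.7 -0.3 -1.   0.3]
```

```bash
cat > place.py <<'E'
from h import *
import sys
st=np.load('st.npy');y=float(sys.argv[1]);dx=float(sys.argv[2])
Rz=R.from_euler('z',st[2]);P=lambda z:Rz.apply([dx,y,0])+[st[0],st[1],z]
D=down(st[2])
o=robot.get_obs();print(o['time'],o['tool_pos'],o['ee_rot'],o['wrist_force'])
seq([(P(float(z)),D) for z in sys.argv[3:]])
E
python3 place.py -.066 -.002 .28 .238 .233
```

```text
8.15 [ 0.46042341 -0.07404083  0.40674819] [3.09605061 0.00561281 0.05745584] [-0.65258535  0.89770558 -1.18340324]
turn [0.46 0.05 0.13] shift [ 2.62 -1.45  3.17] |p [ 0.563 -0.011  0.28 ]
turn [-0. -0.  0.] shift [ 0.   -0.    1.05] |p [ 0.563 -0.011  0.238]
turn [-0. -0.  0.] shift [ 0.   -0.    0.12] |p [ 0.563 -0.011  0.233]
```

Emit:
play_rows(
  translation=[
    [0,0,0],
    [0.66,-0.36,0],
    [0.66,-0.36,0],
    [0.65,-0.36,0.6],
    [0.65,-0.37,0.8],
    [0,0,0.9],
    [0,0,0.87],
    [0,0,0],
  ],
  twist=[
    [0.46,0.05,0.13],
    [0,0,0],
    [0,0,0],
    [0,0,0],
    [0,0,0],
    [0,0,0],
    [0,0,0],
    [0,0,0],
  ],
  gripper=[-1,-1,-1,-1,-1,-1,-1,-1],
)

```text
time: 8.95
tool_pos: [0.5608, -0.0106, 0.2735]
ee_rot: [-3.139, 0.013, 0.046]
wrist_force: [-0.5, 0.0, -1.5]
width: 0.0218
finger_force: 30.0
```

```bash
python3 place.py -.066 -.002 .238 .233
```

```text
8.95 [ 0.56077234 -0.01056834  0.27350877] [-3.13915638  0.01337103  0.04573199] [-0.52250859  0.00402379 -1.49727165]
turn [-0.02  0.13  0.01] shift [0.04 0.02 0.89] |p [ 0.563 -0.011  0.238]
turn [-0. -0.  0.] shift [ 0.   -0.    0.12] |p [ 0.563 -0.011  0.233]
```

Emit:
play_rows(
  translation=[
    [0.05,0.02,0.4],
    [0,0,0.3],
    [0,0,0.12],
    [0,0,0],
    [0,0,0],
  ],
  twist=[
    [-0.02,0.13,0],
    [0,0,0],
    [0,0,0],
    [0,0,0],
    [0,0,0],
  ],
  gripper=[-1,-1,-1,-1,-1],
)

```text
time: 9.45
tool_pos: [0.5652, -0.0111, 0.2485]
ee_rot: [3.14, -0.014, 0.046]
wrist_force: [0.5, 0.3, -0.7]
width: 0.0221
finger_force: 30.0
```

```bash
python3 place.py -.066 -.002 .234
```

```text
9.45 [ 0.56515299 -0.01111222  0.24848041] [ 3.13966456 -0.01442802  0.04636293] [ 0.50430797  0.25583643 -0.65916409]
turn [ 0.02 -0.14  0.01] shift [-0.06  0.    0.36] |p [ 0.563 -0.011  0.234]
```

Emit:
play_rows(
  translation=[
    [-0.05,0,0.15],
    [0,0,0.06],
    [0,0,0],
    [0,0,0],
    [0,0,0],
  ],
  twist=[
    [0.02,-0.13,0],
    [0,0,0],
    [0,0,0],
    [0,0,0],
    [0,0,0],
  ],
  gripper=[-1,-1,-1,-1,-1],
)

```text
time: 9.95
tool_pos: [0.5631, -0.0111, 0.2392]
ee_rot: [-3.141, -0.0, 0.047]
wrist_force: [-0.6, -0.2, -0.4]
width: 0.0217
finger_force: 30.0
```

```bash
python3 place.py -.066 -.002 .234
```

```text
9.95 [ 0.56306608 -0.01106364  0.23915023] [-3.14141432e+00 -3.65133637e-04  4.65958529e-02] [-0.56209221 -0.22821259 -0.40522549]
turn [-0.   -0.    0.02] shift [-0.01  0.01  0.13] |p [ 0.563 -0.011  0.234]
```

Settled and aligned. I'll lower it in small rows and check the force.

Emit:
play_rows(
  translation=[
    [0,0,0.05],
    [0,0,0.04],
    [0,0,0.03],
    [0,0,0],
    [0,0,0],
  ],
  twist=[
    [0,0,0],
    [0,0,0],
    [0,0,0],
    [0,0,0],
    [0,0,0],
  ],
  gripper=[-1,-1,-1,-1,-1],
)

```text
time: 10.45
tool_pos: [0.563, -0.011, 0.2341]
ee_rot: [-3.141, 0.0, 0.047]
wrist_force: [0.0, -0.2, -1.6]
width: 0.0219
finger_force: 30.0
```

Emit:
play_rows(
  translation=[
    [0,0,0.03],
    [0,0,0],
    [0,0,0],
  ],
  twist=[
    [0,0,0],
    [0,0,0],
    [0,0,0],
  ],
  gripper=[-1,-1,-1],
)

```text
time: 10.75
tool_pos: [0.5631, -0.0111, 0.2334]
ee_rot: [-3.141, -0.0, 0.047]
wrist_force: [-0.4, -0.3, 1.6]
width: 0.0217
finger_force: 30.0
```

Emit:
play_rows(
  translation=[
    [0,0,0.02],
    [0,0,0],
    [0,0,0],
    [0,0,0],
    [0,0,0],
    [0,0,0],
  ],
  twist=[
    [0,0,0],
    [0,0,0],
    [0,0,0],
    [0,0,0],
    [0,0,0],
    [0,0,0],
  ],
  gripper=[-1,-1,-0.2,-0.2,-0.2,-0.2],
)

```text
time: 11.35
tool_pos: [0.5629, -0.0111, 0.2318]
ee_rot: [-3.141, 0.0, 0.047]
wrist_force: [-0.2, 0.1, -0.4]
width: 0.0372
finger_force: 0.0
```

Emit:
play_rows(
  translation=[
    [0,0,-0.2],
    [0,0,-0.6],
    [0,0,-0.9],
    [0,0,-0.9],
    [0,0,-0.9],
    [0,0,-0.9],
    [0,0,0],
    [0,0,0],
  ],
  twist=[
    [0,0,0],
    [0,0,0],
    [0,0,0],
    [0,0,0],
    [0,0,0],
    [0,0,0],
    [0,0,0],
    [0,0,0],
  ],
  gripper=[-0.2,-0.2,-0.2,-0.2,-0.2,-0.2,-0.2,-0.2],
)

```text
time: 12.15
tool_pos: [0.5629, -0.0111, 0.4095]
ee_rot: [3.141, -0.003, 0.047]
wrist_force: [-0.2, 0.6, -0.9]
width: 0.0373
finger_force: 0.0
```

Run:
```python
from h import *
q=np.load('rack.npy');n=nrm(q);G=down(q[2],np.radians(32))
b=np.array([.5155,-.4165,.0772])
o=robot.get_obs();print(o['time'],o['tool_pos'],o['width'])
seq([(b+n*.193+[0,0,.18],down(q[2])),(b+n*.263,G),(b+n*.193,G)],'shift')
```

```text
12.15 [ 0.5629417  -0.0110916   0.40950552] 0.03733129691464855
turn [-0.   -0.03  1.69] shift [-4.18  9.64 -0.29] |p [ 0.414 -0.404  0.421]
turn [0.   5.59 0.  ] shift [-0.93 -0.    3.02] |p [ 0.377 -0.399  0.3  ]
turn [-0. -0. -0.] shift [ 0.   -0.    1.75] |p [ 0.414 -0.404  0.241]
```

Emit:
play_rows(
  translation=[
    [-0.35,0.8,0],
    [-0.35,0.8,0],
    [-0.35,0.8,0],
    [-0.35,0.8,0],
    [-0.35,0.8,0],
    [-0.35,0.8,0],
    [-0.35,0.8,0],
    [-0.35,0.8,0],
  ],
  twist=[
    [0,0,0],
    [0,0,0],
    [0,0,0],
    [0,0,0],
    [0,0,0],
    [0,0,0],
    [0,0,0],
    [0,0,0],
  ],
  gripper=[-0.06,-0.06,-0.06,-0.06,-0.06,-0.06,-0.06,-0.06],
)

```text
time: 12.95
tool_pos: [0.4621, -0.2731, 0.4054]
ee_rot: [-3.138, 0.004, 0.047]
wrist_force: [0.8, 0.1, 0.1]
width: 0.0438
finger_force: 0.0
```

Emit:
play_rows(
  translation=[
    [-0.35,0.8,0],
    [-0.35,0.8,0],
    [-0.35,0.8,0],
    [-0.35,0.8,0],
    [0,0,0],
    [0,0,0],
  ],
  twist=[
    [0,0,0],
    [0,0,0],
    [0,0,0],
    [0,0,0],
    [0,0,0.85],
    [0,0,0.85],
  ],
  gripper=[-0.06,-0.06,-0.06,-0.06,-0.06,-0.06],
)

```text
time: 13.55
tool_pos: [0.4122, -0.4037, 0.4048]
ee_rot: [-3.138, 0.004, -0.129]
wrist_force: [0.4, -0.5, -0.1]
width: 0.0443
finger_force: 0.0
```

Emit:
play_rows(
  translation=[
    [0,0,0],
    [0,0,0],
    [0,0,0],
    [0,0,0],
    [0,0,0],
    [0,0,0],
    [0,0,0],
    [0,0,0],
  ],
  twist=[
    [0,0.93,0],
    [0,0.93,0],
    [0,0.93,0],
    [0,0.93,0],
    [0,0.93,0],
    [0,0.93,0],
    [0,0,0],
    [0,0,0],
  ],
  gripper=[-0.06,-0.06,-0.06,-0.06,-0.06,-0.06,-0.06,-0.06],
)

```text
time: 14.35
tool_pos: [0.4127, -0.4024, 0.4061]
ee_rot: [-3.138, -0.554, -0.125]
wrist_force: [-0.3, 0.7, -0.2]
width: 0.0439
finger_force: 0.0
```

Run:
```python
from h import *
q=np.load('rack.npy');n=nrm(q);G=down(q[2],np.radians(32))
b=np.array([.5155,-.4165,.0772])
o=robot.get_obs();print(o['time'],o['tool_pos'],o['width'])
seq([(b+n*.263,G),(b+n*.193,G)])
```

```text
14.35 [ 0.41265345 -0.40237837  0.40609125] 0.043938067396597856
turn [-0.02  0.05 -0.03] shift [-2.16  0.04  1.77] |p [ 0.377 -0.399  0.3  ]
turn [-0. -0. -0.] shift [ 0.   -0.    1.75] |p [ 0.414 -0.404  0.241]
```

Emit:
play_rows(
  translation=[
    [-0.54,0.01,0.44],
    [-0.54,0.01,0.44],
    [-0.54,0.01,0.44],
    [-0.54,0.01,0.44],
    [0,0,0],
    [0,0,0],
    [0,0,0],
  ],
  twist=[
    [0,0,0],
    [0,0,0],
    [0,0,0],
    [0,0,0],
    [0,0,0],
    [0,0,0],
    [0,0,0],
  ],
  gripper=[-0.06,-0.06,-0.06,-0.06,-0.06,-0.06,-0.06],
)

```text
time: 15.05
tool_pos: [0.3779, -0.4002, 0.3047]
ee_rot: [3.139, -0.56, -0.122]
wrist_force: [-0.0, 0.6, 0.3]
width: 0.0442
finger_force: 0.0
```

Run:
```python
from h import *
q=np.load('rack.npy');n=nrm(q);G=down(q[2],np.radians(32))
b=np.array([.5155,-.4165,.0772])
snap('wrist','w4.png')
print([(np.round(d['centre'],4).tolist(),round(d['score'],2)) for d in robot.spot_point('spacer_b','wrist')])
o=robot.get_obs();print(o['time'],o['tool_pos'],o['width'])
seq([(b+n*.193,G)])
```

```text
[([0.518, -0.4177, 0.0763], 0.85)]
15.15 [ 0.37780408 -0.40011917  0.30480717] 0.04416444991340615
turn [ 0.03 -0.02  0.01] shift [-0.08 -0.01  1.84] |p [ 0.414 -0.404  0.241]
```

View pics/w4.png

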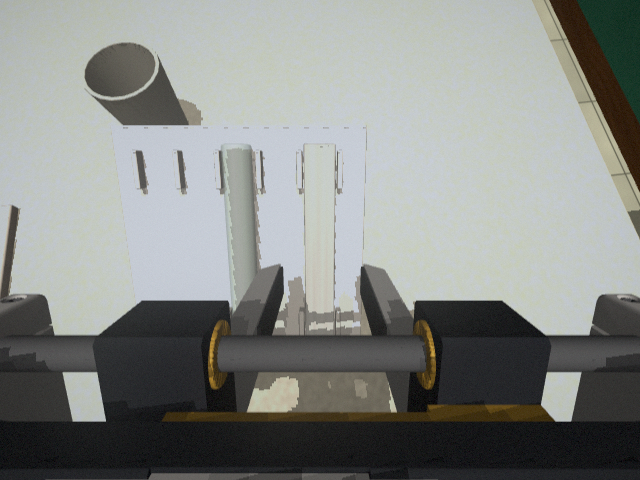

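The bar at (320,240) is centred between the fingers and the rod at (240,240) is clear of them, so I'll descend and grip.

Emit:
play_rows(
  translation=[
    [-0.04,0,0.5],
    [0,0,0.5],
    [0,0,0.4],
    [0,0,0.27],
    [0,0,0.15],
    [0,0,0],
    [0,0,0],
  ],
  twist=[
    [0,0,0],
    [0,0,0],
    [0,0,0],
    [0,0,0],
    [0,0,0],
    [0,0,0],
    [0,0,0],
  ],
  gripper=[-0.06,-0.06,-0.06,-0.06,-0.06,-0.06,-0.06],
)

```text
time: 15.85
tool_pos: [0.4141, -0.4044, 0.2406]
ee_rot: [3.141, -0.559, -0.123]
wrist_force: [-0.1, 0.4, 0.7]
width: 0.0443
finger_force: 0.0
```

Emit:
play_rows(
  translation=[
    [0,0,0],
    [0,0,0],
    [0,0,0],
    [0,0,0],
    [0,0,0],
    [0,0,0],
  ],
  twist=[
    [0,0,0],
    [0,0,0],
    [0,0,0],
    [0,0,0],
    [0,0,0],
    [0,0,0],
  ],
  gripper=[-1,-1,-1,-1,-1,-1],
)

```text
time: 16.45
tool_pos: [0.414, -0.4042, 0.2405]
ee_rot: [3.142, -0.558, -0.123]
wrist_force: [-2.7, 1.4, 3.3]
width: 0.0215
finger_force: 30.0
```

Run:
```python
from h import *
q=np.load('rack.npy');n=nrm(q);G=down(q[2],np.radians(32));st=np.load('st.npy')
b=np.array([.5155,-.4165,.0772])
o=robot.get_obs();print(o['time'],o['tool_pos'],o['wrist_force'],o['width'],o['finger_force'])
seq([(b+n*.193,G)])
p=o['tool_pos']
P=R.from_euler('z',st[2]).apply([-.002,.066,0])+[st[0],st[1],.38]
seq([(p+n*.05,G),(p+n*.05+[0,0,.12],G),(P,down(st[2])),(P-[0,0,.14],down(st[2]))])
```

```text
16.45 [ 0.41397435 -0.40424566  0.24052504] [-2.7489806   1.37227515  3.29056711] 0.02153510985315533 29.99098688364029
turn [ 0.01  0.   -0.01] shift [ 0.   -0.01 -0.01] |p [ 0.414 -0.404  0.241]
turn [ 0.01  0.   -0.01] shift [-0.   -0.   -1.25] |p [ 0.388 -0.401  0.283]
turn [-0. -0. -0.] shift [ 1.59  0.   -2.54] |p [ 0.388 -0.401  0.403]
turn [ 0.47 -5.57 -1.63] shift [  4.81 -12.83   0.57] |p [0.557 0.12  0.38 ]
turn [-0. -0.  0.] shift [ 0.  -0.   3.5] |p [0.557 0.12  0.24 ]
```

Emit:
play_rows(
  translation=[
    [0,0,-0.3],
    [0,0,-0.45],
    [0,0,-0.5],
    [0.53,0,-0.85],
    [0.53,0,-0.85],
    [0.53,0,-0.84],
  ],
  twist=[
    [0,0,0],
    [0,0,0],
    [0,0,0],
    [0,0,0],
    [0,0,0],
    [0,0,0],
  ],
  gripper=[-1,-1,-1,-1,-1,-1],
)

```text
time: 17.05
tool_pos: [0.387, -0.4007, 0.4032]
ee_rot: [-3.141, -0.556, -0.125]
wrist_force: [0.9, -0.4, -0.7]
width: 0.0218
finger_force: 30.0
```

Emit:
play_rows(
  translation=[
    [0,0,0],
    [0,0,0],
    [0,0,0],
    [0,0,0],
    [0,0,0],
    [0,0,0],
    [0,0,0],
    [0,0,0],
  ],
  twist=[
    [0.07,-0.8,-0.23],
    [0.07,-0.8,-0.23],
    [0.07,-0.8,-0.23],
    [0.07,-0.8,-0.23],
    [0.07,-0.8,-0.23],
    [0.07,-0.8,-0.23],
    [0.07,-0.8,-0.23],
    [0,0,0],
  ],
  gripper=[-1,-1,-1,-1,-1,-1,-1,-1],
)

```text
time: 17.85
tool_pos: [0.388, -0.401, 0.4018]
ee_rot: [-3.137, 0.005, 0.043]
wrist_force: [-0.1, 0.4, -1.5]
width: 0.0218
finger_force: 30.0
```

Emit:
play_rows(
  translation=[
    [0.3,-0.8,0],
    [0.3,-0.8,0],
    [0.3,-0.8,0],
    [0.3,-0.8,0],
    [0.3,-0.8,0],
    [0.3,-0.8,0],
    [0.3,-0.8,0],
    [0.3,-0.8,0],
  ],
  twist=[
    [0,0,0],
    [0,0,0],
    [0,0,0],
    [0,0,0],
    [0,0,0],
    [0,0,0],
    [0,0,0],
    [0,0,0],
  ],
  gripper=[-1,-1,-1,-1,-1,-1,-1,-1],
)

```text
time: 18.65
tool_pos: [0.4726, -0.1399, 0.4029]
ee_rot: [-3.138, 0.001, 0.041]
wrist_force: [-0.2, 1.1, -1.0]
width: 0.022
finger_force: 30.0
```

Emit:
play_rows(
  translation=[
    [0.3,-0.8,0],
    [0.3,-0.8,0],
    [0.3,-0.8,0],
    [0.3,-0.8,0],
    [0,-0.4,0],
    [0,0,0],
    [0,0,0],
    [0,0,0],
  ],
  twist=[
    [0,0,0],
    [0,0,0],
    [0,0,0],
    [0,0,0],
    [0,0,0],
    [0,0,0],
    [0,0,0],
    [0,0,0],
  ],
  gripper=[-1,-1,-1,-1,-1,-1,-1,-1],
)

```text
time: 19.45
tool_pos: [0.5145, 0.0037, 0.4032]
ee_rot: [-3.139, 0.003, 0.041]
wrist_force: [-0.2, -0.1, 0.1]
width: 0.0221
finger_force: 30.0
```

```bash
python3 place.py .066 -.001 .28 .240
python3 - <<'E'
from h import *
snap('wrist','w5.png')
m=robot.camera_model('wrist');np.savez('cam5.npz',**{k:np.array(v,float) for k,v in m.items()})
print([(np.round(d['centre'],4).tolist(),round(d['score'],2)) for d in robot.spot_point('spacer_b','wrist')])
for c in ('bed','tray_grip'): print([(np.round(d['centre'],4).tolist(),round(d['score'],2)) for d in robot.spot_point(c,'wrist')])
E
```

```text
19.45 [0.51448644 0.00373896 0.40317037] [-3.13861013e+00  2.71053927e-03  4.10243176e-02] [-0.17103655 -0.11809045  0.05848282]
turn [-0.03  0.03 -0.04] shift [ 1.21 -2.87  3.08] |p [0.558 0.121 0.28 ]
turn [-0. -0.  0.] shift [ 0. -0.  1.] |p [0.558 0.121 0.24 ]
[([0.5188, 0.0047, 0.2101], 0.84), ([0.565, -0.0132, 0.0417], 0.62)]
[([0.5572, 0.057, 0.0322], 0.81), ([0.7056, -0.2574, 0.0057], 0.71)]
[]
```

View pics/w5.png

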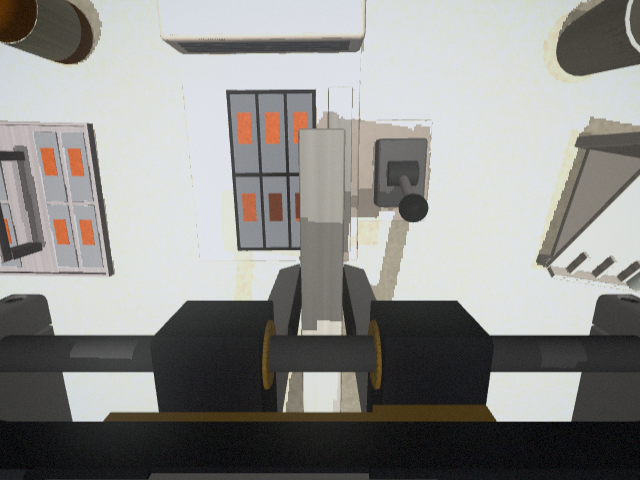

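The held bar is central, with its end at (321,128). The first bar's end shows at (329–353,88), and the bed's corners are at (228,91), (315,91) and (236,250). I'll check the projection.

Run:
```python
from h import *
m=dict(np.load('cam5.npz'));st=np.load('st.npy')
Rz=R.from_euler('z',st[2])
print(proj('wrist',Rz.apply([(.08,-.055,.052),(.08,-.077,.052),(.082,.044,.032),(.082,-.044,.032),(-.082,.044,.032)])+[st[0],st[1],0],m).round(1))
```

```text
[[328.5  87. ]
 [352.3  86.8]
 [227.2  89.5]
 [316.9  89. ]
 [238.  250.3]]
```

Emit:
play_rows(
  translation=[
    [0.3,-0.71,0],
    [0.3,-0.72,0],
    [0.3,-0.72,0],
    [0.31,-0.72,0.6],
    [0,0,0.8],
    [0,0,0.8],
    [0,0,0.88],
    [0,0,0],
  ],
  twist=[
    [-0.03,0.03,-0.04],
    [0,0,0],
    [0,0,0],
    [0,0,0],
    [0,0,0],
    [0,0,0],
    [0,0,0],
    [0,0,0],
  ],
  gripper=[-1,-1,-1,-1,-1,-1,-1,-1],
)

```text
time: 20.45
tool_pos: [0.5559, 0.1211, 0.2737]
ee_rot: [3.141, 0.013, 0.046]
wrist_force: [-2.3, -0.7, -1.1]
width: 0.0216
finger_force: 30.0
```

Emit:
play_rows(
  translation=[
    [0,0,0.4],
    [0,0,0.3],
    [0,0,0.2],
    [0,0,0],
    [0,0,0],
    [0,0,0],
  ],
  twist=[
    [0,0,0],
    [0,0,0],
    [0,0,0],
    [0,0,0],
    [0,0,0],
    [0,0,0],
  ],
  gripper=[-1,-1,-1,-1,-1,-1],
)

```text
time: 21.05
tool_pos: [0.5582, 0.1217, 0.2451]
ee_rot: [-3.141, -0.002, 0.047]
wrist_force: [-0.1, -0.8, -1.3]
width: 0.0215
finger_force: 30.0
```

```bash
python3 place.py .066 -.001 .234
```

```text
21.05 [0.55815188 0.1217233  0.24512128] [-3.14117087e+00 -1.77340395e-03  4.66078684e-02] [-0.06266541 -0.81842562 -1.33952809]
turn [-0.   -0.02  0.02] shift [-0.01  0.03  0.28] |p [0.558 0.121 0.234]
```

Excellent agreement: the first bar is where it should be. Now I'll lower the second.

Emit:
play_rows(
  translation=[
    [0,0.03,0.1],
    [0,0,0.08],
    [0,0,0.05],
    [0,0,0.03],
    [0,0,0],
    [0,0,0],
  ],
  twist=[
    [0,0,0],
    [0,0,0],
    [0,0,0],
    [0,0,0],
    [0,0,0],
    [0,0,0],
  ],
  gripper=[-1,-1,-1,-1,-1,-1],
)

```text
time: 21.65
tool_pos: [0.5578, 0.1205, 0.2343]
ee_rot: [-3.141, 0.0, 0.047]
wrist_force: [-1.7, -0.8, 4.1]
width: 0.0214
finger_force: 30.0
```

Emit:
play_rows(
  translation=[
    [0,0,0.03],
    [0,0,0],
    [0,0,0],
  ],
  twist=[
    [0,0,0],
    [0,0,0],
    [0,0,0],
  ],
  gripper=[-1,-1,-1],
)

```text
time: 21.95
tool_pos: [0.5578, 0.1205, 0.2343]
ee_rot: [-3.142, -0.0, 0.047]
wrist_force: [-4.6, -0.8, 9.5]
width: 0.0218
finger_force: 30.0
```

Emit:
play_rows(
  translation=[
    [0,0,0],
    [0,0,0],
    [0,0,0],
    [0,0,0],
    [0,0,-0.2],
    [0,0,-0.6],
    [0,0,-0.9],
    [0,0,-0.9],
  ],
  twist=[
    [0,0,0],
    [0,0,0],
    [0,0,0],
    [0,0,0],
    [0,0,0],
    [0,0,0],
    [0,0,0],
    [0,0,0],
  ],
  gripper=[-0.2,-0.2,-0.2,-0.2,-0.2,-0.2,-0.2,-0.2],
)

```text
time: 22.75
tool_pos: [0.5577, 0.1205, 0.3374]
ee_rot: [-3.141, 0.001, 0.047]
wrist_force: [-0.1, 0.1, -0.5]
width: 0.0378
finger_force: 0.0
```

Emit:
play_rows(
  translation=[
    [0,0,-0.9],
    [0,0,-0.9],
    [-0.32,-0.93,0],
    [-0.32,-0.93,0],
    [-0.32,-0.93,0],
    [-0.32,-0.93,0],
    [-0.32,-0.93,0],
    [-0.32,-0.93,0],
  ],
  twist=[
    [0,0,0],
    [0,0,0],
    [0,0,0],
    [0,0,0],
    [0,0,0],
    [0,0,0],
    [0,0,0],
    [0,0,0],
  ],
  gripper=[-0.2,-0.2,0.2,0.2,0.2,0.2,0.2,0.2],
)

```text
time: 23.55
tool_pos: [0.4699, 0.3412, 0.4092]
ee_rot: [-3.141, -0.001, 0.047]
wrist_force: [0.7, 0.3, 0.0]
width: 0.0567
finger_force: 0.0
```

Emit:
play_rows(
  translation=[
    [0,0,0],
    [0,0,0],
    [0,0,0],
  ],
  twist=[
    [0,0,0],
    [0,0,0],
    [0,0,0],
  ],
  gripper=[0.2,0.2,0.2],
)

```text
time: 23.85
tool_pos: [0.4711, 0.3391, 0.4087]
ee_rot: [3.141, -0.0, 0.046]
wrist_force: [-0.4, 0.1, -0.7]
width: 0.0561
finger_force: 0.0
```

Run:
```python
from h import *
o=robot.get_obs();print(o['time'],o['tool_pos'],o['ee_rot'],o['joint_positions'])
m=robot.camera_model('wrist');snap('wrist','w6.png')
np.savez('cam6.npz',**{k:np.array(v,float) for k,v in m.items()})
for c in ('spacer_b','tray','tray_grip'): print([(np.round(d['centre'],4).tolist(),round(d['score'],2)) for d in robot.spot_point(c,'wrist')])
```

```text
23.85 [0.47111275 0.33912396 0.40871523] [ 3.14141689e+00 -3.46693719e-04  4.57593905e-02] [ 5.26336598e-01  1.54548202e-01  1.28829117e+00 -3.18728894e-04
  1.69852711e+00  2.05133293e+00]
[([0.56, 0.1182, 0.0446], 0.63), ([0.5147, 0.344, 0.001], 0.58)]
[([0.5158, 0.3405, 0.0022], 0.95), ([0.5197, 0.3426, 0.0512], 0.67)]
[([0.517, 0.3429, 0.0507], 0.96)]
```

View pics/w6.png

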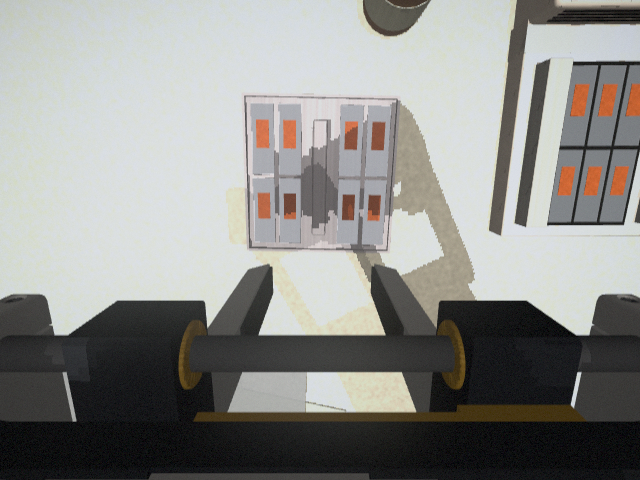

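The tray's rim corners are about (244,95), (398,99), (388,251) and (247,248), and its handle runs from (322,120) to (318,234). The left bar lies beside the bed at (550,140).

```bash
cat > fittr.py <<'E'
from h import *
from scipy.optimize import least_squares
m=dict(np.load('cam6.npz'))
c=np.array([(244,95),(398,99),(388,251),(247,248),(313.5,120),(330,120),(325,234.5),(311,234)],float)
def P(q):
    L=[(.0875,.085,.009),(.0875,-.085,.009),(-.0875,-.085,.009),(-.0875,.085,.009),(.057,.007,.054),(.057,-.007,.054),(-.057,-.007,.054),(-.057,.007,.054)]
    return R.from_euler('z',q[2]).apply(L)+[q[0],q[1],0]
r=least_squares(lambda q:(proj('wrist',P(q),m)-c).ravel(),[.517,.342,0],loss='soft_l1')
q=r.x;print(q,np.round(proj('wrist',P(q),m)-c,1).tolist());np.save('tr.npy',q)
st=np.load('st.npy');Rz=R.from_euler('z',st[2])
print('bar b top',proj('wrist',Rz.apply([(.08,.077,.052),(.08,.055,.052),(-.08,.055,.052),(-.08,.077,.052)])+[st[0],st[1],0],m).round(0).tolist())
seq([([q[0],q[1],.30],down(q[2])),([q[0],q[1],.229],down(q[2]))],'shift')
E
python3 fittr.py
```

```text
[0.51649293 0.34272423 0.01261456] [[-1.4, -3.8], [4.2, -2.2], [0.9, 3.3], [-1.0, 1.8], [0.8, -0.8], [-1.0, -0.3], [-0.2, 1.4], [0.2, 1.5]]
bar b top [[551.0, 57.0], [574.0, 57.0], [547.0, 227.0], [525.0, 227.0]]
turn [-0.   -0.    0.32] shift [ 1.13 -0.05  2.72] |p [0.516 0.343 0.3  ]
turn [0. 0. 0.] shift [ 0.   -0.    1.77] |p [0.516 0.343 0.229]
```

Emit:
play_rows(
  translation=[
    [0.56,-0.02,0.4],
    [0.57,-0.03,0.7],
    [0,0,0.8],
    [0,0,0.82],
    [0,0,0],
    [0,0,0],
    [0,0,0],
  ],
  twist=[
    [0,0,0],
    [0,0,0],
    [0,0,0.32],
    [0,0,0],
    [0,0,0],
    [0,0,0],
    [0,0,0],
  ],
  gripper=[0.2,0.2,0.2,0.2,0.2,0.2,0.2],
)

```text
time: 24.75
tool_pos: [0.5164, 0.344, 0.3025]
ee_rot: [-3.139, -0.004, 0.014]
wrist_force: [0.2, -0.2, 0.6]
width: 0.0565
finger_force: 0.0
```

Run:
```python
from h import *
o=robot.get_obs();print(o['time'],o['tool_pos'],o['ee_rot'])
q=np.load('tr.npy')
for c in ('tray','tray_grip'): robot.snapshot('wrist');print([(np.round(d['centre'],4).tolist(),round(d['score'],2)) for d in robot.spot_point(c,'wrist')])
seq([([q[0],q[1],.229],down(q[2]))],'shift')
```

```text
24.75 [0.51644881 0.34402886 0.3024809 ] [-3.1392436  -0.00387376  0.01427542]
[([0.5123, 0.3413, 0.0017], 0.74)]
[([0.519, 0.345, 0.0502], 0.76)]
turn [-0.02 -0.03  0.02] shift [0.   0.04 1.82] |p [0.516 0.343 0.229]
```

Emit:
play_rows(
  translation=[
    [0,0.02,0.5],
    [0,0,0.5],
    [0,0,0.4],
    [0,0,0.25],
    [0,0,0.15],
    [0,0,0],
    [0,0,0],
  ],
  twist=[
    [0,0,0],
    [0,0,0],
    [0,0,0],
    [0,0,0],
    [0,0,0],
    [0,0,0],
    [0,0,0],
  ],
  gripper=[0.2,0.2,0.2,0.2,0.2,0.2,0.2],
)

```text
time: 25.65
tool_pos: [0.5161, 0.3434, 0.2284]
ee_rot: [-3.141, -0.001, 0.015]
wrist_force: [0.0, -0.0, 0.1]
width: 0.0567
finger_force: 0.0
```

Emit:
play_rows(
  translation=[
    [0,0,0],
    [0,0,0],
    [0,0,0],
    [0,0,0],
    [0,0,0],
    [0,0,0],
    [0,0,0],
    [0,0,0],
  ],
  twist=[
    [0,0,0],
    [0,0,0],
    [0,0,0],
    [0,0,0],
    [0,0,0],
    [0,0,0],
    [0,0,0],
    [0,0,0],
  ],
  gripper=[-1,-1,-1,-1,-1,-1,-1,-1],
)

```text
time: 26.45
tool_pos: [0.5158, 0.3433, 0.2277]
ee_rot: [-3.141, 0.0, 0.015]
wrist_force: [0.7, 0.4, 0.9]
width: 0.0136
finger_force: 30.0
```

Emit:
play_rows(
  translation=[
    [0,0,-0.2],
    [0,0,-0.4],
    [0,0,-0.7],
    [0,0,-0.8],
    [0,0,-0.8],
    [0,0,0],
    [0,0,0],
    [0,0,0],
  ],
  twist=[
    [0,0,0],
    [0,0,0],
    [0,0,0],
    [0,0,0],
    [0,0,0],
    [0,0,0],
    [0,0,0],
    [0,0,0],
  ],
  gripper=[-1,-1,-1,-1,-1,-1,-1,-1],
)

```text
time: 27.25
tool_pos: [0.5154, 0.3429, 0.3411]
ee_rot: [3.14, 0.004, 0.015]
wrist_force: [-0.6, 0.0, -3.2]
width: 0.0138
finger_force: 30.0
```

```bash
python3 place.py 0 0 .345 .29
python3 - <<'E'
from h import *
snap('wrist','w7.png')
m=robot.camera_model('wrist');np.savez('cam7.npz',**{k:np.array(v,float) for k,v in m.items()});np.save('T7.npy',T_tool())
E
```

```text
27.25 [0.51535107 0.34288151 0.34111259] [3.13975237 0.00407366 0.01456291] [-0.59754558  0.01088233 -3.18854171]
turn [ 0.02  0.04 -0.3 ] shift [ 0.83  7.25 -0.1 ] |p [0.562 0.055 0.345]
turn [-0. -0.  0.] shift [ 0.   -0.    1.37] |p [0.562 0.055 0.29 ]
```

View pics/w7.png

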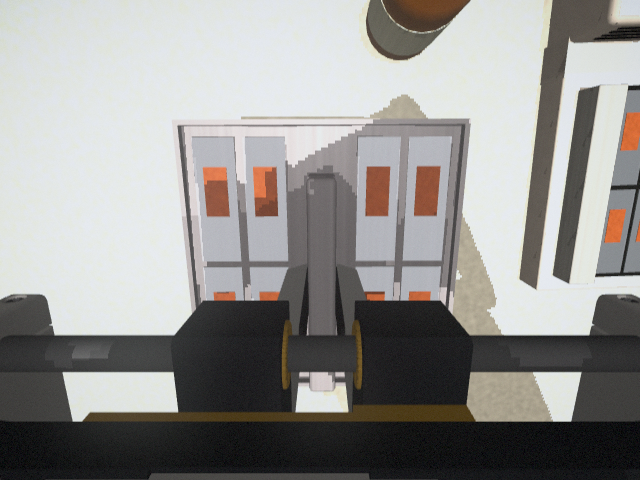

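The tray hangs square in the gripper: its far rim's corners are at (174,121) and (469,120), which computes to a centre offset of about zero. I'll move it over the station.

Emit:
play_rows(
  translation=[
    [0,0,0],
    [0,0.6,0],
    [0,0.8,0],
    [0.1,0.8,0],
    [0.1,0.8,0],
    [0.15,0.8,0],
    [0.15,0.8,0],
    [0.15,0.8,0],
  ],
  twist=[
    [0,0,-0.3],
    [0,0,0],
    [0,0,0],
    [0,0,0],
    [0,0,0],
    [0,0,0],
    [0,0,0],
    [0,0,0],
  ],
  gripper=[-1,-1,-1,-1,-1,-1,-1,-1],
)

```text
time: 28.1
tool_pos: [0.5513, 0.1272, 0.3423]
ee_rot: [-3.141, 0.002, 0.046]
wrist_force: [0.0, 0.3, -3.2]
width: 0.0138
finger_force: 30.0
```

Emit:
play_rows(
  translation=[
    [0.15,0.8,0],
    [0,0.7,0],
    [0,0.3,0],
    [0,0,0],
    [0,0,0],
    [0,0,0],
    [0,0,0],
    [0,0,0],
  ],
  twist=[
    [0,0,0],
    [0,0,0],
    [0,0,0],
    [0,0,0],
    [0,0,0],
    [0,0,0],
    [0,0,0],
    [0,0,0],
  ],
  gripper=[-1,-1,-1,-1,-1,-1,-1,-1],
)

```text
time: 28.9
tool_pos: [0.5605, 0.0578, 0.3436]
ee_rot: [-3.141, 0.0, 0.046]
wrist_force: [0.8, 0.2, -4.4]
width: 0.0134
finger_force: 30.0
```

```bash
python3 place.py 0 0 .29 .281
```

```text
28.9 [0.56054019 0.05784677 0.34360674] [-3.14109482e+00  4.65807267e-05  4.62157539e-02] [ 0.78496343  0.15295239 -4.38631072]
turn [-0.    0.    0.01] shift [0.02 0.08 1.34] |p [0.562 0.055 0.29 ]
turn [-0. -0.  0.] shift [ 0.   -0.    0.22] |p [0.562 0.055 0.281]
```

Emit:
play_rows(
  translation=[
    [0.02,0.08,0.4],
    [0,0,0.4],
    [0,0,0.3],
    [0,0,0.2],
    [0,0,0.1],
    [0,0,0],
    [0,0,0],
    [0,0,0],
  ],
  twist=[
    [0,0,0],
    [0,0,0],
    [0,0,0],
    [0,0,0],
    [0,0,0],
    [0,0,0],
    [0,0,0],
    [0,0,0],
  ],
  gripper=[-1,-1,-1,-1,-1,-1,-1,-1],
)

```text
time: 29.7
tool_pos: [0.5618, 0.0537, 0.2885]
ee_rot: [-3.141, -0.002, 0.045]
wrist_force: [-0.2, -0.3, -2.6]
width: 0.0136
finger_force: 30.0
```

```bash
python3 place.py 0 0 .28
python3 - <<'E'
from h import *
snap('wrist','w8.png')
E
```

```text
29.7 [0.56184731 0.05373572 0.28854361] [-3.14142493e+00 -1.69583582e-03  4.46690468e-02] [-0.18177827 -0.2557265  -2.56212688]
turn [-0.   -0.02 -0.  ] shift [-0.   -0.02  0.21] |p [0.562 0.055 0.28 ]
```

View pics/w8.png

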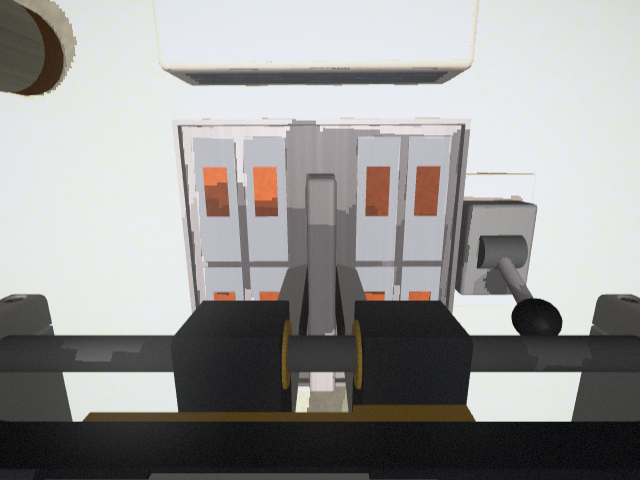

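The tray is square to the blower's front (both level in the picture), with the blower's centre at column 317 against the tray's 321. I'll nudge about 1.5 mm left and lower.

Emit:
play_rows(
  translation=[
    [0,-0.04,0.08],
    [0,0,0.05],
    [0,0,0.04],
    [0,0,0.02],
    [0,0,0],
    [0,0,0],
    [0,0,0],
  ],
  twist=[
    [0,0,0],
    [0,0,0],
    [0,0,0],
    [0,0,0],
    [0,0,0],
    [0,0,0],
    [0,0,0],
  ],
  gripper=[-1,-1,-1,-1,-1,-1,-1],
)

```text
time: 30.45
tool_pos: [0.5615, 0.0553, 0.2801]
ee_rot: [-3.141, -0.0, 0.045]
wrist_force: [-0.4, -0.1, -3.2]
width: 0.0136
finger_force: 30.0
```

Emit:
play_rows(
  translation=[
    [0,0,0.02],
    [0,0,0],
    [0,0,0],
  ],
  twist=[
    [0,0,0],
    [0,0,0],
    [0,0,0],
  ],
  gripper=[-1,-1,-1],
)

```text
time: 30.75
tool_pos: [0.5616, 0.0553, 0.2797]
ee_rot: [-3.141, -0.001, 0.045]
wrist_force: [-1.3, -0.4, 0.0]
width: 0.0138
finger_force: 30.0
```

Emit:
play_rows(
  translation=[
    [0,0,0.01],
    [0,0,0],
    [0,0,0],
    [0,0,0],
    [0,0,0],
    [0,0,0],
  ],
  twist=[
    [0,0,0],
    [0,0,0],
    [0,0,0],
    [0,0,0],
    [0,0,0],
    [0,0,0],
  ],
  gripper=[-1,-1,-0.3,-0.3,-0.3,-0.3],
)

```text
time: 31.35
tool_pos: [0.5616, 0.0553, 0.2787]
ee_rot: [-3.141, -0.0, 0.045]
wrist_force: [-0.4, -0.1, -0.7]
width: 0.0327
finger_force: 0.0
```

Emit:
play_rows(
  translation=[
    [0,0,-0.1],
    [0,0,-0.4],
    [0,0,-0.8],
    [0,0,-0.8],
    [0,0,-0.8],
    [0,0,-0.6],
    [0,0,0],
    [0,0,0],
  ],
  twist=[
    [0,0,0],
    [0,0,0],
    [0,0,0],
    [0,0,0],
    [0,0,0],
    [0,0,0],
    [0,0,0],
    [0,0,0],
  ],
  gripper=[-0.3,-0.3,-0.3,-0.3,-0.3,-0.3,-0.3,-0.3],
)

```text
time: 32.15
tool_pos: [0.5615, 0.0553, 0.4186]
ee_rot: [-3.141, -0.0, 0.045]
wrist_force: [-0.3, -0.4, -0.2]
width: 0.033
finger_force: 0.0
```

Run:
```python
from h import *
o=robot.get_obs();print(o['time'],o['tool_pos'],o['width'])
st=np.load('st.npy');Rz=R.from_euler('z',st[2]);D=down(st[2])
W=lambda x,y,z:Rz.apply([x,y,0])+[st[0],st[1],z]
for th in(-.5,-.35):print('tip',W(60e-3*np.sin(th),-.132,.032+.06*np.cos(th)))
robot.snapshot('wrist')
print([(np.round(d['centre'],4).tolist(),round(d['score'],2)) for d in robot.spot_point('switch_tip','wrist')])
print([(np.round(d['centre'],4).tolist(),round(d['score'],2)) for d in robot.spot_point('tray','wrist')])
seq([(W(-.085,-.132,.38),D),(W(-.085,-.132,.279),D)])
```

```text
32.15 [0.56146882 0.05528231 0.41864248] 0.033047957758625617
tip [ 0.53881309 -0.0785041   0.08465495]
tip [ 0.54699646 -0.07813559  0.08836236]
[([0.5401, -0.0766, 0.083], 0.73)]
[([0.5623, 0.0544, 0.0508], 0.61)]
turn [-0.    0.04 -0.  ] shift [-2.12  3.32  0.91] |p [ 0.483 -0.081  0.38 ]
turn [-0. -0.  0.] shift [ 0.   -0.    2.52] |p [ 0.483 -0.081  0.279]
```

Emit:
play_rows(
  translation=[
    [-0.42,0.66,0],
    [-0.42,0.66,0],
    [-0.42,0.66,0],
    [-0.43,0.67,0],
    [-0.43,0.67,0.4],
    [0,0,0.8],
    [0,0,0],
    [0,0,0],
  ],
  twist=[
    [0,0,0],
    [0,0,0],
    [0,0,0],
    [0,0,0],
    [0,0,0],
    [0,0,0],
    [0,0,0],
    [0,0,0],
  ],
  gripper=[-1,-1,-1,-1,-1,-1,-1,-1],
)

```text
time: 33.1
tool_pos: [0.4825, -0.081, 0.3694]
ee_rot: [-3.14, 0.003, 0.045]
wrist_force: [0.5, 0.3, -0.2]
width: 0.0002
finger_force: 0.0
```

Emit:
play_rows(
  translation=[
    [0,0,0.6],
    [0,0,0.6],
    [0,0,0.6],
    [0,0,0.4],
    [0,0,0],
    [0,0,0],
  ],
  twist=[
    [0,0,0],
    [0,0,0],
    [0,0,0],
    [0,0,0],
    [0,0,0],
    [0,0,0],
  ],
  gripper=[-1,-1,-1,-1,-1,-1],
)

```text
time: 33.7
tool_pos: [0.4835, -0.0808, 0.2841]
ee_rot: [3.141, -0.002, 0.046]
wrist_force: [0.2, -0.5, 0.6]
width: 0.0006
finger_force: 0.0
```

```bash
python3 place.py -.132 -.085 .279;python3 - <<'E'
from h import *
snap('wrist','w9.png')
E
```

```text
33.7 [ 0.48346415 -0.08079237  0.28408372] [ 3.14140405e+00 -1.53457865e-03  4.56182973e-02] [ 0.16507176 -0.46480406  0.59108698]
turn [ 0.   -0.02  0.01] shift [-0.02  0.01  0.13] |p [ 0.483 -0.081  0.279]
```

View pics/w9.png

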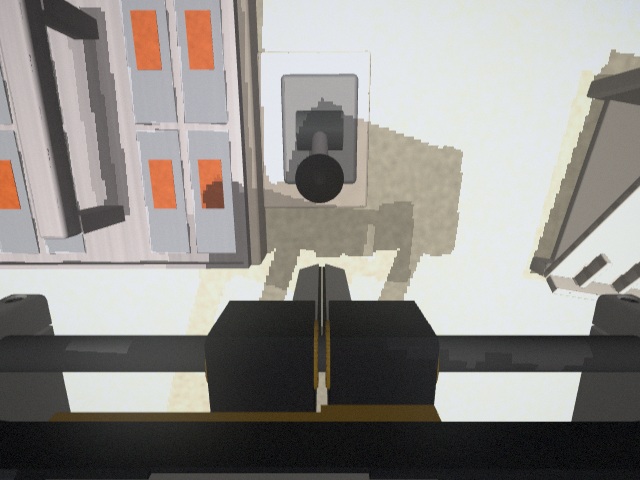

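The fingers (322,270) line up with the ball (320,178). Now I'll push.

Emit:
play_rows(
  translation=[
    [0,0,0.12],
    [0.4,0,0],
    [0.3,0,0],
    [0.3,0,0],
    [0.3,0,0],
    [0.3,0,0],
    [0.3,0,0],
    [0.2,0,0],
  ],
  twist=[
    [0,0,0],
    [0,0,0],
    [0,0,0],
    [0,0,0],
    [0,0,0],
    [0,0,0],
    [0,0,0],
    [0,0,0],
  ],
  gripper=[-1,-1,-1,-1,-1,-1,-1,-1],
)

```text
time: 34.55
tool_pos: [0.5678, -0.0773, 0.2776]
ee_rot: [-3.141, 0.0, 0.045]
wrist_force: [-0.8, -0.5, -0.8]
width: 0.0006
finger_force: 0.7
```

Emit:
play_rows(
  translation=[
    [0.1,0,0],
    [0.1,0,0],
    [0,0,0],
    [0,0,0],
  ],
  twist=[
    [0,0,0],
    [0,0,0],
    [0,0,0],
    [0,0,0],
  ],
  gripper=[-1,-1,-1,-1],
)

```text
time: 34.95
tool_pos: [0.5747, -0.077, 0.2781]
ee_rot: [-3.141, -0.001, 0.045]
wrist_force: [0.3, -1.0, -0.1]
width: 0.0007
finger_force: 0.1
```

```bash
python3 place.py -.132 .008 .279;python3 - <<'E'
from h import *
robot.snapshot('wrist')
print([(np.round(d['centre'],4).tolist(),round(d['score'],2)) for d in robot.spot_point('switch_tip','wrist')])
st=np.load('st.npy');print(R.from_euler('z',st[2]).apply([.0288,-.132,.0847])+[st[0],st[1],0])
E
```

```text
34.95 [ 0.57468752 -0.07703474  0.27810332] [-3.14143290e+00 -6.93950082e-04  4.45844785e-02] [ 0.30148772 -0.99516788 -0.11458298]
turn [-0.   -0.01 -0.  ] shift [ 0.02 -0.   -0.02] |p [ 0.576 -0.077  0.279]
[([0.5979, -0.075, 0.0853], 0.82)]
[ 0.59632034 -0.07591451  0.0847    ]
```

Emit:
play_rows(
  translation=[
    [0.07,0,0],
    [0.06,0,0],
    [0,0,0],
    [0,0,0],
  ],
  twist=[
    [0,0,0],
    [0,0,0],
    [0,0,0],
    [0,0,0],
  ],
  gripper=[-1,-1,-1,-1],
)

```text
time: 35.45
tool_pos: [0.5779, -0.0769, 0.2781]
ee_rot: [-3.141, 0.009, 0.044]
wrist_force: [-9.7, 0.4, 6.5]
width: 0.0005
finger_force: 5.0
```

The end stop is felt at about 10 N. I'll back off and rise.

Emit:
play_rows(
  translation=[
    [-0.4,0,0],
    [-0.6,0,0],
    [-0.3,0,-0.3],
    [0,0,-0.8],
    [0,0,-0.8],
    [0,0,-0.8],
    [0,0,-0.8],
    [0,0,0],
  ],
  twist=[
    [0,0,0],
    [0,0,0],
    [0,0,0],
    [0,0,0],
    [0,0,0],
    [0,0,0],
    [0,0,0],
    [0,0,0],
  ],
  gripper=[-1,-1,-1,-1,-1,-1,-1,-1],
)

```text
time: 36.25
tool_pos: [0.5284, -0.0792, 0.4244]
ee_rot: [3.138, -0.012, 0.045]
wrist_force: [0.3, -0.0, 0.1]
width: 0.0005
finger_force: 0.0
```

Run:
```python
from h import *
im=snap('wrist','w10.png')
for c in('switch_tip','tray'):print([(np.round(d['centre'],4).tolist(),round(d['score'],2)) for d in robot.spot_point(c,'wrist')])
st=np.load('st.npy');L=[(.0875,.085,.061),(.0875,-.085,.061),(-.0875,-.085,.061),(.115,.088,.07),(.115,-.088,.07),(.0288,-.132,.0847)]
print(proj('wrist',R.from_euler('z',st[2]).apply(L)+[st[0],st[1],0]).round(0).tolist())
robot.snapshot('scene')
for c in('rod','spacer_a','tray','switch_tip'):print(c,[(np.round(d['centre'],4).tolist(),round(d['score'],2)) for d in robot.spot_point(c,'scene')])
```

```text
[([0.5978, -0.0767, 0.0847], 0.91)]
[([0.5582, 0.0533, 0.0542], 0.81), ([0.5642, 0.0557, 0.1031], 0.17)]
[[91.0, 92.0], [271.0, 91.0], [277.0, 268.0], [75.0, 56.0], [272.0, 56.0], [321.0, 156.0]]
rod [([0.5256, -0.3532, 0.0755], 0.56)]
spacer_a [([0.5609, 0.1212, 0.0419], 0.74)]
tray [([0.5611, 0.0543, 0.0532], 0.94)]
switch_tip [([0.5936, -0.0695, 0.0827], 0.49)]
```

View pics/w10.png

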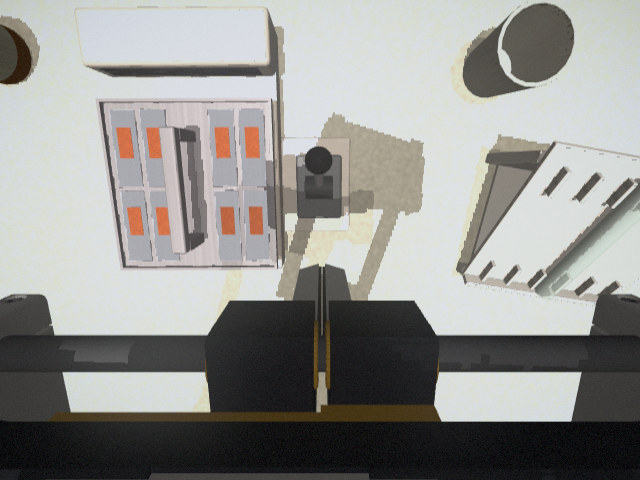

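The tray (96–282, 98–270) lies square and centred with the blower, the lever ball at (318,158) is fully over, and the rod is still in the rack. I'll hand it in.

```bash
python3 -c "
from bench import robot
print(robot.close_job())"
```

```text
the job is handed in; nothing more can be done
None
```

I laid both spacer bars on the strips, set the tray level and centred on them, threw the switch lever fully over, and handed the job in at about 36 s on the robot's clock; the rod, bottle and cup were not touched.

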